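# Clear a spent gel cassette from the draining shelf down the waste chute

### The arm

A 6-joint arm with a two-finger parallel gripper is mounted at the origin on the work surface. World frame = base frame: x ahead of the robot, y to its left, z up, the work surface at z = 0. Lengths are in m, angles in degrees, forces in N, time in s.
With the tool pointing down it reaches from about 0.25 to 0.725 m from the base axis. Payload 9.7 kg.
Tool frame: the origin (TCP) lies at the very end of the fingers, on their centre line; the grasp point (between the pads) lies 19 mm behind it; z points along the fingers, y is the line along which they close (so a half turn about z gives the same grasp; the last joint's range is limited). The gripper opens to 85 mm and grips with 20 to 120 N. Pads are 22 mm wide; open, the fingers measure 114 mm over their backs; the gripper's body (76 mm by 85 mm) begins 54 mm behind the grasp point. The pads swing forward as they close: fully open they stand 13 mm farther back than shut.
Start: joints at [66.177, 4.979, 10.078, 95.1, 0, 90], TCP at [0.222, 0.503, 0.231] pointing down, gripper open.
Joint ranges: [-179.16, 179.16], [-48.56, 103.87], [-65.8, 70.77], [-126.05, 130.52], [-82.76, 87.17], [-180, 180]. Speed limits (degrees/s): [127.2, 127.2, 147.25, 180, 180, 180].

### API

Orientations are given as [roll, pitch, yaw] about the fixed x, y, z axes, in that order (R = Rz(yaw) Ry(pitch) Rx(roll)).
In Python, from workcell import bot gives the robot as it stands.
- The arm moves only by the tool step_arm, never from a script. Its argument "targets" is a list of rows, each a list of 3 entries, a list of its own where there are three numbers: the opening, from 0 (shut) to 1 (fully open), then the shift along the world's x, y, z in mm, then the turn, a rotation vector about the world's x, y, z in rad. In form: [[grip, [tx, ty, tz], [wx, wy, wz]], ...]. A call has 1 to 8 rows; each row is the pose to reach, as a shift and turn from the pose commanded when the call began; what a row does not reach only later rows make up. A row lasts 1/10 s, in which the tool goes at most 50 mm and 8.59 degrees, less where a joint would pass 70% of its speed; a pose out of reach is approached as far as the arm can. A call with a gripper value outside its range is refused whole. The fingers move at their own pace and stop on an object; "force" is the grip in N (left out, the last holds). Time passes only in rows, so rows that repeat a pose let the fingers close. It gives the time, the measured TCP pose, the force, the opening and the grip force at its end, in the units of the state.
- bot.get_obs(): the state, without advancing time (a new reading comes with each control period).
- bot.camera(name): name is "scene" or "top" or "wrist"; returns (picture, depth): 480x640x3 uint8, red, green, blue; 480x640 float32, m along the optical axis (not along the pixel's ray), 0 where there is no reading.
- bot.camera_params(name): a dict with "K" (3x3 intrinsics, pixels), "R" (3x3) and "t" (3): a world point X has camera coordinates R X + t. Camera axes: x right, y down, z forward; pixel columns grow to the right and rows downward; lengths in m; the calibration is good to about 2 mm. The wrist camera is an equidistant fisheye: a pixel r from the principal point sees the ray r / f radians off the axis. A picture is of the moment at which its call begins: read the wrist's pose just before it. camera_params takes no time and is no camera call; for the wrist camera it gives the pose at the moment of the call.
- bot.job_done(): hands the job in; it is judged then, once.
The state is a dict: "time": time; "q": joint angles; "qd": joint speeds; "joint_efforts": joint torques, N m; "ee_pos": TCP position; "tcp_rot": TCP orientation; "wrist_force": force on the tool from outside, world axes, zero at the start; "torque": the same for the moment, N m; "opening": finger opening in m; "grasp_force": force on a finger pad.
Only numpy, scipy, OpenCV 4.12 (cv2) and the standard library are available. Lean on these libraries where they do the work, as an engineer would, in place of code of your own. Each camera call takes 0.05 s, during which the arm holds its last target. There are 200 camera calls.

### The job

One of the two gel cassettes lying in the draining shelf's lanes is spent: the blue-stained one. Slide it forward along its lane (do not lift it off the shelf) and push it off the open front edge, so that it drops down the chute and ends up lying in the yellow waste tub. There is no room behind it to start with, so carry it forward under a fingertip pressed on its top; touch it gently, for its plastic cracks at more than 25 N. Leave the fresh cassette with the red comb in its lane and do not disturb the other things on the bench.

Things in the scene. Friction and masses are not known exactly. Their poses are not given: they have to be found in the camera images.
- station: Fixed steel draining shelf with chute and yellow tub. Origin: on the bench under the middle of the shelf's open front edge. +x is the way to push (lanes, edge, chute, tub), z up. Level shelf, 160 mm up, x -165 to 0 mm. Two lanes along x, y 3 to 91 and -91 to -3 mm. The back rim (x -175 to -165), the outer side rims and the rib between the lanes (6 mm wide) stand 8 mm above it; the front is open.
- lip (a point): Middle of the shelf's open front edge, at the height of the shelf surface; axes as the station's. Beyond it the open-topped chute: its floor starts 38 mm lower and slopes down to the tub over 128 mm, its side walls rise 10 mm above the shelf.
- keeper (a point): Point on the middle rib's foot, 105 mm behind the lip. Level with it, in each lane's outer rim, a small dark spring keeper pushes that lane's cassette sideways against the middle rib with about 3.5 N, until the cassette's rear edge has slid past it.
- tub (a point): Centre of the tub's inner floor, 9 mm above the bench and 208 mm beyond the lip; axes as the station's. The tub is 160 mm long (x), 200 mm wide, its walls 98 mm high, open under the chute's foot.
- spent: Spent cassette: flat pale plate, blue window with dark bands; 100 mm long (x, towards the lip), 80 wide, 7 thick, 55 to 90 g. Origin: centre of its underside, z up. Lies flat in one of the lanes against the middle rib (centre at y = 43 or -43 mm), rear edge 1 to 5 mm from the back rim. The rims are 1 mm higher than its top: no finger fits behind or beside it until it has slid forward.
- spent_top (a point): Centre of the spent cassette's flat top, safe to press. Wet plastic slides easily on steel, but the keeper holds it: under about 8 N a fingertip skates over it, pressed steadily with 9 to 14 N it goes along; over 25 N it cracks, and a bump counts (touch down at about 4 mm/s). Once its centre is pushed past the lip it tips and slides into the tub by itself.
- fresh: The fresh cassette, to be left: same size and same origin and axes as the spent one, white window and a red comb along its front; it lies in the other lane.
- tube_rack: Red tube rack with some white-capped tubes, 105 x 245 x 46 mm, bystander; origin at the centre of its underside.
- dropper_a: Small clear dropper bottle with a white tip, 38 mm wide, 110 mm high, bystander; origin at the centre of its underside.
- dropper_b: A second such dropper bottle, bystander; origin at the centre of its underside.
- tip_box: Pipette tip box, dark base and pale yellow tips, 85 x 122 x 62 mm, bystander; origin at the centre of its underside.
- pipette: Black and grey hand pipette lying on the bench, 265 mm long, 27 mm thick, bystander; origin on the bench under the middle of its length, its tip to +x.
- marker: Black marker pen with a green cap, lying, 115 mm long, 13 mm thick, bystander; origin near the middle of its underside.
There are look-alikes about, which are no part of the job. Leave any brown or green look-alike of the spent alone.

How it is judged (in metres and radians):
At the end, for the whole second after the job is handed in: The spent cassette lies at rest (under 20 mm/s) in the yellow tub: its centre 120 to 290 mm beyond the lip, within 100 mm of the middle, under 80 mm high; the fresh cassette is within 10 mm of where it started (x of spent in the frame of station between 0.12 and 0.29 m and y of spent in the frame of station between -0.1 and 0.1 m and z of spent in the frame of station below 0.08 m and linear speed of spent below 0.02 m/s and distance of fresh from where it was at the start of the episode below 0.01 m); the robot touches nothing.
It fails at once if the spent cassette cracks: pressed by the fingers or the arm with more than 25 N (contact force between spent and the fingers above 25 N or contact force between spent and the arm above 25 N).
It fails at once if the spent cassette is lifted more than 20 mm off the shelf (z of spent in the frame of station above 0.18 m).
It fails at once if the fresh cassette is moved by more than 10 mm (distance of fresh from where it was at the start of the episode above 0.01 m).
It fails at once if another thing on the bench is moved by more than 20 mm (distance of any of tube_rack, dropper_a, dropper_b, tip_box, pipette, marker from where it was at the start of the episode above 0.02 m).
It also fails if it takes over 50 s, if anything falls off the work surface, if the arm or the gripper's body presses on something with over 40 N, if the wrist force passes 120 N, or if a joint passes its speed limit or range.

## Working session

There is one attempt and no reset: what is moved stays moved. The work goes in short steps, Python scripts to look and compute and a tool call to move; the robot and the scene stay as the last step left them, time stands still between calls to the robot, and variables do not carry over. Pictures are saved under pics/ and viewed, at most 10 in all, crops included, and the job is handed in when it is done.

Besides the shell and the picture viewer there is one more tool, called after "Request:" as name(argument=value, ...), one argument or row to a line, values as JSON. step_arm: Moves the arm, as the interface text tells. Its arguments: {"type":"object","properties":{"targets":{"type":"array","items":{"type":"array"}},"force":{"type":"number"}},"required":["targets"]}

```bash
mkdir -p pics; ls; python3 - <<'E'
from workcell import bot
import cv2,numpy as np
o=bot.get_obs();print(o['time'],o['ee_pos'],o['tcp_rot'],o['wrist_force'],o['opening'])
for n in ('top','scene'):
    p,d=bot.camera(n);np.savez(f'pics/{n}0.npz',p=p,d=d,**bot.camera_params(n));cv2.imwrite(f'pics/{n}0.png',p[...,::-1])
    print(n,bot.camera_params(n))
E
```

```text
pics
0.0 [0.22206848 0.50291878 0.23055666] [-1.79921715e+02  4.77451499e-04  1.56179053e+02] [-0.70395974 -0.19446432  0.74901609] 0.08545631097007325
top {'K': array([[537.42940316,   0.        , 321.34398117],
       [  0.        , 537.42940316, 242.6385619 ],
       [  0.        ,   0.        ,   1.        ]]), 'R': array([[-0.0048856 , -0.99962437, -0.02696761],
       [-0.9815574 ,  0.00994758, -0.19090864],
       [ 0.19110519,  0.02553755, -0.9812373 ]]), 't': array([-0.05216111,  0.54062717,  1.15089484])}
scene {'K': array([[477.71139486,   0.        , 321.87856444],
       [  0.        , 477.71139486, 241.0148532 ],
       [  0.        ,   0.        ,   1.        ]]), 'R': array([[-0.16992821,  0.98518276,  0.02322348],
       [ 0.59585946,  0.12148934, -0.79384624],
       [-0.78490503, -0.12105894, -0.60767493]]), 't': array([ 0.13877603, -0.19569737,  1.632333  ])}
```

View pics/top0.png

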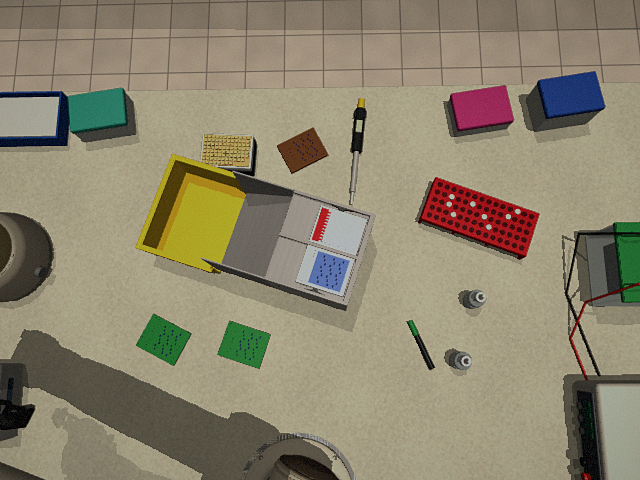

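View pics/scene0.png

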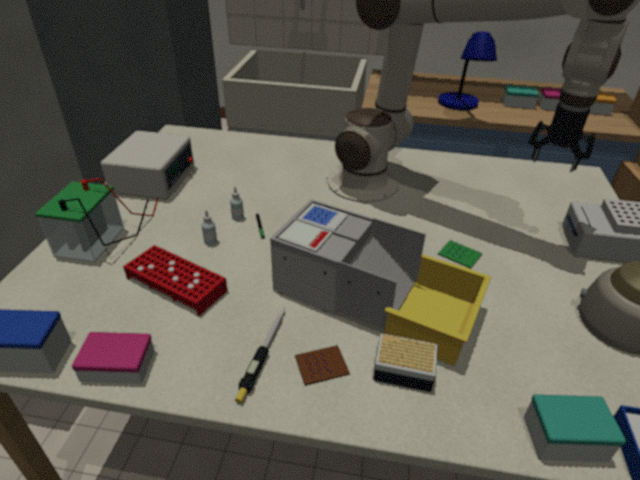

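The blue-stained spent cassette is at about (328,271) in the top view. The red-comb fresh one is at (338,229), and the tub is to the left at (195,215), so pushing goes left and slightly up. The scene view agrees: blue at (322,215), tub at (437,305).

```bash
cat > h.py <<'E'
import cv2,numpy as np
def load(n): return np.load(f'pics/{n}.npz')
def ray(c,uv,z):
    uv=np.atleast_2d(uv).astype(float); r=np.c_[uv,np.ones(len(uv))]@np.linalg.inv(c['K']).T@c['R']
    o=-c['R'].T@c['t']; return o+r*((z-o[2])/r[:,2])[:,None]
def proj(c,X):
    p=(np.atleast_2d(X)@c['R'].T+c['t'])@c['K'].T; return p[:,:2]/p[:,2:]
def cloud(c):
    v,u=np.mgrid[:480,:640]; r=np.stack([u,v,np.ones_like(u)],-1)@np.linalg.inv(c['K']).T
    return (r*c['d'][...,None]-c['t'])@c['R']
E
python3 - <<'E'
from h import *
for n in('top0','scene0'):
    c=load(n);P=cloud(c);hsv=cv2.cvtColor(c['p'],cv2.COLOR_RGB2HSV)
    z=P[...,2];reg=((z>.15)&(z<.18)&(c['d']>0)).astype(np.uint8)
    k,l,s,ct=cv2.connectedComponentsWithStats(cv2.morphologyEx(reg,cv2.MORPH_OPEN,np.ones((5,5),np.uint8)))
    blue=cv2.inRange(hsv,(105,60,60),(125,255,255))&(reg*255)
    k2,l2,s2,ct2=cv2.connectedComponentsWithStats(cv2.morphologyEx(blue,cv2.MORPH_CLOSE,np.ones((5,5),np.uint8)))
    i=1+s2[1:,4].argmax();m=l2==i
    print(n,'blue',s2[i],'z',np.median(z[m]))
    v,u=np.nonzero(m);X=ray(c,np.c_[u,v],.167)[:,:2]*1000
    print(' blue rect',cv2.minAreaRect(X.astype(np.float32)))
    i=l[int(ct2[i][1]),int(ct2[i][0])];mm=cv2.morphologyEx((l==i).astype(np.uint8),cv2.MORPH_OPEN,np.ones((15,15),np.uint8))
    Q=P[mm>0][:,:2]*1000;print(' shelf',s[i],cv2.minAreaRect(Q.astype(np.float32)),'z pct',np.percentile(P[mm>0][:,2],[5,25,50,75,95]))
    # pale plate (spent): bright, around blue
    red=(cv2.inRange(hsv,(0,150,100),(8,255,255))&(reg*255))>0
    v,u=np.nonzero(red);print(' comb',cv2.minAreaRect((ray(c,np.c_[u,v],.167)[:,:2]*1000).astype(np.float32)))
c=load('top0');cv2.imwrite('pics/crop.png',cv2.resize(c['p'][170:320,190:390,::-1],None,fx=4,fy=4,interpolation=cv2.INTER_CUBIC))
E
```

```text
top0 blue [ 308  251   42   41 1086] z 0.1678031590145273
 blue rect ((460.11480712890625, -73.54034423828125), (65.7208251953125, 65.98387145996094), 71.57647705078125)
 shelf [ 266  191  109  114 8164] ((510.9003601074219, -56.358367919921875), (174.9338836669922, 194.3389434814453), 71.71454620361328) z pct [0.15835479 0.16150531 0.16637308 0.16848743 0.17077078]
 comb ((555.4644165039062, -58.81349563598633), (18.805097579956055, 68.68074035644531), 71.76435852050781)
scene0 blue [303 206  34  19 368] z 0.167641969623666
 blue rect ((457.1921691894531, -71.78617095947266), (62.657833099365234, 62.18162155151367), 71.31214904785156)
 shelf [ 270  200  155   87 4930] ((512.30615234375, -55.268096923828125), (176.49343872070312, 199.77011108398438), 71.75043487548828) z pct [0.15887321 0.16134499 0.16647126 0.16799454 0.16947817]
 comb ((502.881103515625, -389.1941833496094), (690.4694213867188, 61.01123046875), 81.36438751220703)
```

View pics/crop.png

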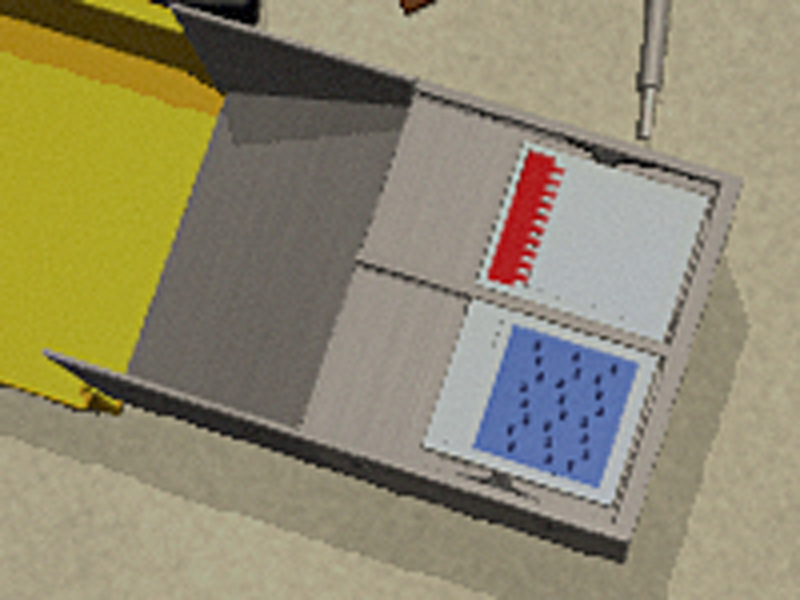

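The crop shows the spent cassette's plate from its front edge at crop (445,375) to its rear edge at (635,425), lying against the rib. The keeper is at (500,480).

Measured values:
- **Shelf:** the rectangle is 175 x 194 mm, which matches the given size, with yaw about 71.7°.
- **Lip:** about (538, 27) mm.
- **Press point:** about (458, -78) mm, 15 mm behind the cassette's centre.

Now I'll shut the gripper and move over the press point.

Request:
step_arm(
  targets=[
    [0,[20,-50,0],[0,0,0]],
    [0,[38,-95,0],[0,0,0]],
    [0,[56,-140,0],[0,0,0]],
    [0,[74,-185,0],[0,0,0]],
    [0,[92,-230,0],[0,0,0]],
    [0,[110,-275,0],[0,0,0]],
    [0,[128,-320,0],[0,0,0]],
    [0,[146,-365,0],[0,0,0]],
  ],
)

```text
time: 0.9
ee_pos: [0.3683, 0.1363, 0.2312]
tcp_rot: [180.0, 0.0, 156.2]
wrist_force: [1.3, 0.7, 1.5]
opening: 0.0001
grasp_force: 0.0
```

Request:
step_arm(
  targets=[
    [0,[18,-43,0],[0,0,0]],
    [0,[36,-86,0],[0,0,0]],
    [0,[54,-129,0],[0,0,0]],
    [0,[72,-172,-5],[0,0,0]],
    [0,[90,-214,-15],[0,0,0]],
    [0,[90,-214,-30],[0,0,0]],
    [0,[90,-214,-45],[0,0,0]],
    [0,[90,-214,-52],[0,0,0]],
  ],
)

```text
time: 1.7
ee_pos: [0.4576, -0.0762, 0.1776]
tcp_rot: [-180.0, -0.1, 156.1]
wrist_force: [0.1, 1.2, -0.0]
opening: -0.0001
grasp_force: 0.0
```

```bash
python3 - <<'E'
from workcell import bot
import cv2,numpy as np
o=bot.get_obs();print(o['time'],o['ee_pos'],o['wrist_force'])
p,d=bot.camera('top');q,_=bot.camera('wrist')
a=cv2.resize(p[170:320,250:400,::-1],(600,600))
cv2.imwrite('pics/t1.png',np.hstack([a[:450,:400],cv2.resize(q[...,::-1],(400,450))]))
print(bot.get_obs()['wrist_force'])
E
```

```text
1.7 [ 0.45755481 -0.07620689  0.1775621 ] [ 0.0860386   1.18085082 -0.02049201]
[ 0.39832286 -0.47610207 -0.45149963]
```

View pics/t1.png

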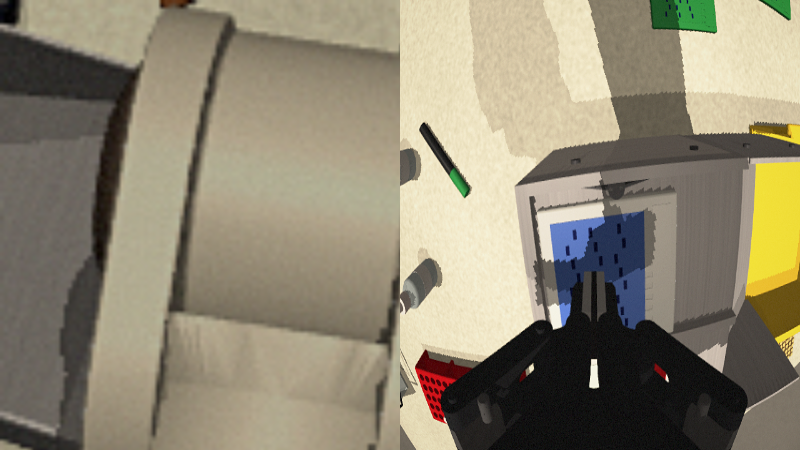

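The top camera is blocked by the arm. The wrist view shows the shut fingertips at about (593,290), over the blue window and well inside the plate. Next I'll descend, slowing down near contact.

Request:
step_arm(
  targets=[
    [0,[0,0,-2],[0,0,0]],
    [0,[0,0,-4],[0,0,0]],
    [0,[0,0,-5.5],[0,0,0]],
    [0,[0,0,-6.0],[0,0,0]],
    [0,[0,0,-6.4],[0,0,0]],
    [0,[0,0,-6.8],[0,0,0]],
    [0,[0,0,-7.2],[0,0,0]],
    [0,[0,0,-7.6],[0,0,0]],
  ],
)

```text
time: 2.6
ee_pos: [0.4582, -0.0759, 0.1717]
tcp_rot: [180.0, 0.0, 156.2]
wrist_force: [0.1, -0.4, -0.1]
opening: 0.0
grasp_force: 0.0
```

Request:
step_arm(
  targets=[
    [0,[0,0,-0.4],[0,0,0]],
    [0,[0,0,-0.8],[0,0,0]],
    [0,[0,0,-1.2],[0,0,0]],
    [0,[0,0,-1.6],[0,0,0]],
    [0,[0,0,-2.0],[0,0,0]],
    [0,[0,0,-2.4],[0,0,0]],
    [0,[0,0,-2.8],[0,0,0]],
    [0,[0,0,-3.2],[0,0,0]],
  ],
)

```text
time: 3.4
ee_pos: [0.4581, -0.0759, 0.1685]
tcp_rot: [-180.0, -0.0, 156.2]
wrist_force: [-0.7, -0.3, 0.3]
opening: 0.0001
grasp_force: 0.0
```

Contact is about 1.5 mm below, so I'll use shorter calls.

Request:
step_arm(
  targets=[
    [0,[0,0,-0.4],[0,0,0]],
    [0,[0,0,-0.8],[0,0,0]],
    [0,[0,0,-1.2],[0,0,0]],
  ],
)

```text
time: 3.7
ee_pos: [0.4581, -0.0759, 0.1672]
tcp_rot: [-180.0, -0.0, 156.2]
wrist_force: [-0.4, 0.2, -0.4]
opening: -0.0001
grasp_force: 0.0
```

Request:
step_arm(
  targets=[
    [0,[0,0,-0.3],[0,0,0]],
    [0,[0,0,-0.6],[0,0,0]],
  ],
)

```text
time: 3.9
ee_pos: [0.4582, -0.0758, 0.167]
tcp_rot: [180.0, 0.0, 156.2]
wrist_force: [-2.1, 0.3, 5.7]
opening: -0.0
grasp_force: 2.8
```

Request:
step_arm(
  targets=[
    [0,[0,0,-0.2],[0,0,0]],
    [0,[0,0,-0.4],[0,0,0]],
    [0,[0,0,-0.4],[0,0,0]],
  ],
)

```text
time: 4.2
ee_pos: [0.4582, -0.0759, 0.1671]
tcp_rot: [180.0, 0.0, 156.2]
wrist_force: [-2.3, 0.1, 6.9]
opening: -0.0001
grasp_force: 3.3
```

Request:
step_arm(
  targets=[
    [0,[0,0,-0.3],[0,0,0]],
    [0,[0,0,-0.6],[0,0,0]],
    [0,[0,0,-0.6],[0,0,0]],
  ],
)

```text
time: 4.5
ee_pos: [0.4582, -0.0759, 0.167]
tcp_rot: [180.0, 0.1, 156.2]
wrist_force: [-3.5, 1.0, 10.5]
opening: 0.0
grasp_force: 5.5
```

Request:
step_arm(
  targets=[
    [0,[0,0,-0.3],[0,0,0]],
    [0,[0.3,1,-0.3],[0,0,0]],
    [0,[0.9,3,-0.3],[0,0,0]],
    [0,[1.6,5,-0.3],[0,0,0]],
    [0,[2.3,7,-0.3],[0,0,0]],
    [0,[3,9,-0.3],[0,0,0]],
    [0,[3.6,11,-0.3],[0,0,0]],
  ],
)

```text
time: 5.2
ee_pos: [0.4614, -0.066, 0.167]
tcp_rot: [-179.9, 0.1, 156.1]
wrist_force: [-6.6, -6.4, 14.3]
opening: -0.0002
grasp_force: 6.8
```

```bash
python3 - <<'E'
from workcell import bot
import cv2,numpy as np
q,_=bot.camera('wrist');o=bot.get_obs();print(o['ee_pos'],o['wrist_force'])
cv2.imwrite('pics/w2.png',q[100:400,100:500,::-1])
E
```

```text
[ 0.46154793 -0.06567711  0.16699065] [-6.07141254 -4.6648808  13.57949916]
```

View pics/w2.png

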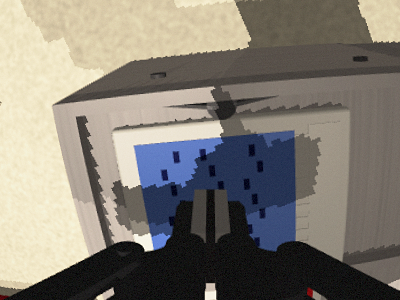

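The cassette is coming along: the fingertip is still at the same place on the window and a gap has opened behind the plate. I'll keep carrying it forward.

Request:
step_arm(
  targets=[
    [0,[0.7,2,0.1],[0,0,0]],
    [0,[1.5,4.5,0.1],[0,0,0]],
    [0,[2.4,7.2,0.1],[0,0,0]],
    [0,[3.3,10,0.1],[0,0,0]],
    [0,[4.2,12.8,0.1],[0,0,0]],
    [0,[5.2,15.6,0.1],[0,0,0]],
    [0,[6.1,18.4,0.1],[0,0,0]],
    [0,[6.9,21,0.1],[0,0,0]],
  ],
)

```text
time: 6.05
ee_pos: [0.4684, -0.0449, 0.167]
tcp_rot: [-179.9, 0.1, 156.1]
wrist_force: [-6.2, -6.0, 12.9]
opening: 0.0001
grasp_force: 6.5
```

Request:
step_arm(
  targets=[
    [0,[0.9,2.7,0],[0,0,0]],
    [0,[1.8,5.4,0],[0,0,0]],
    [0,[2.7,8.1,0],[0,0,0]],
    [0,[3.6,10.8,0],[0,0,0]],
    [0,[4.5,13.5,0],[0,0,0]],
    [0,[5.4,16.2,0],[0,0,0]],
    [0,[6.3,19,0],[0,0,0]],
    [0,[7.2,21.8,0],[0,0,0]],
  ],
)

```text
time: 6.85
ee_pos: [0.4755, -0.023, 0.167]
tcp_rot: [-179.9, 0.1, 156.1]
wrist_force: [-6.3, -6.8, 14.0]
opening: 0.0001
grasp_force: 6.6
```

Request:
step_arm(
  targets=[
    [0,[0.9,2.7,0],[0,0,0]],
    [0,[1.8,5.4,0],[0,0,0]],
    [0,[2.7,8.1,0],[0,0,0]],
    [0,[3.6,10.8,0],[0,0,0]],
    [0,[4.5,13.5,0],[0,0,0]],
    [0,[5.4,16.2,0],[0,0,0]],
    [0,[6.3,19,0],[0,0,0]],
    [0,[7.2,21.8,0],[0,0,0]],
  ],
)

```text
time: 7.65
ee_pos: [0.4828, -0.0009, 0.167]
tcp_rot: [-179.9, 0.1, 156.1]
wrist_force: [-6.4, -4.2, 12.8]
opening: 0.0003
grasp_force: 6.5
```

```bash
python3 - <<'E'
from workcell import bot
import cv2,numpy as np
q,_=bot.camera('wrist');s,_=bot.camera('scene');o=bot.get_obs();print(o['ee_pos'],o['wrist_force'])
cv2.imwrite('pics/w3.png',np.hstack([q[100:400,100:500,::-1],cv2.resize(s[160:310,250:450,::-1],(400,300))]))
E
```

```text
[ 0.4829082  -0.00061973  0.1670036 ] [-5.13693933 -2.86889889 13.72601177]
```

View pics/w3.png

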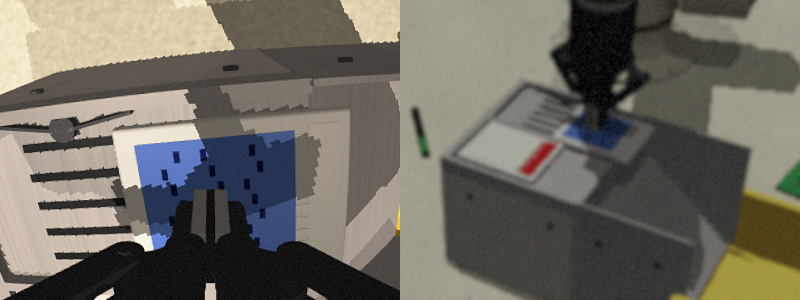

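The cassette has slid about 79 mm and its rear edge, at crop x≈115, is past the keeper at (63,128). Now I'll lift, go back behind it and push on the rear edge.

Request:
step_arm(
  targets=[
    [0,[0,0,3],[0,0,0]],
    [0,[0,0,10],[0,0,0]],
    [0,[0,0,18],[0,0,0]],
    [0,[-7,-20,18],[0,0,0]],
    [0,[-14,-41,18],[0,0,0]],
    [0,[-20,-61,18],[0,0,0]],
    [0,[-20,-61,12],[0,0,0]],
    [0,[-20,-61,10],[0,0,0]],
  ],
)

```text
time: 8.55
ee_pos: [0.4631, -0.0613, 0.1752]
tcp_rot: [180.0, -0.0, 156.1]
wrist_force: [-0.8, 1.0, 0.2]
opening: -0.0001
grasp_force: 0.0
```

```bash
python3 - <<'E'
from workcell import bot
import cv2,numpy as np
q,_=bot.camera('wrist');o=bot.get_obs();print(o['ee_pos'],o['wrist_force'])
cv2.imwrite('pics/w4.png',q[100:400,100:600,::-1])
E
```

```text
[ 0.4630126  -0.06095624  0.17488932] [0.44601256 0.0294381  0.17052987]
```

View pics/w4.png

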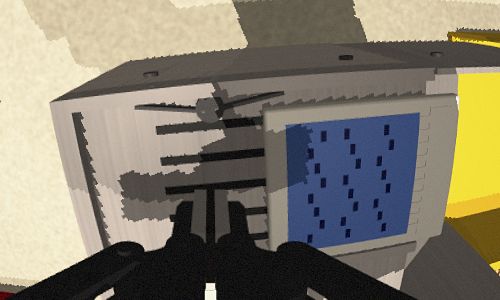

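The rear edge is at crop x≈265 and the fingers end at ≈243, so there is room to go down behind it.

Request:
step_arm(
  targets=[
    [0,[0,0,-3],[0,0,0]],
    [0,[0,0,-6],[0,0,0]],
    [0,[0,0,-8],[0,0,0]],
    [0,[0,0,-9.5],[0,0,0]],
    [0,[0,0,-10.5],[0,0,0]],
    [0,[0,0,-11.2],[0,0,0]],
    [0,[0,0,-11.8],[0,0,0]],
    [0,[0,0,-11.8],[0,0,0]],
  ],
)

```text
time: 9.4
ee_pos: [0.4631, -0.0613, 0.1637]
tcp_rot: [180.0, 0.0, 156.2]
wrist_force: [0.5, 0.1, -0.3]
opening: 0.0002
grasp_force: 0.0
```

Not touching the shelf. I'll push forward slowly: 0.5 to 1 mm per row until contact, then a little faster.

Request:
step_arm(
  targets=[
    [0,[0.2,0.7,-0.4],[0,0,0]],
    [0,[0.6,1.7,-0.4],[0,0,0]],
    [0,[0.9,2.8,-0.4],[0,0,0]],
    [0,[1.3,3.8,-0.4],[0,0,0]],
    [0,[1.6,4.8,-0.4],[0,0,0]],
    [0,[1.9,5.8,-0.4],[0,0,0]],
    [0,[2.3,6.8,-0.4],[0,0,0]],
    [0,[2.6,7.8,-0.4],[0,0,0]],
  ],
)

```text
time: 10.2
ee_pos: [0.4657, -0.0534, 0.1633]
tcp_rot: [180.0, -0.0, 156.2]
wrist_force: [-0.6, -0.5, -0.8]
opening: 0.0001
grasp_force: 0.0
```

Request:
step_arm(
  targets=[
    [0,[0.4,1.2,0],[0,0,0]],
    [0,[0.8,2.4,0],[0,0,0]],
    [0,[1.2,3.6,0],[0,0,0]],
    [0,[1.6,4.8,0],[0,0,0]],
    [0,[2,6,0],[0,0,0]],
    [0,[2.4,7.2,0],[0,0,0]],
    [0,[2.8,8.4,0],[0,0,0]],
    [0,[3.2,9.6,0],[0,0,0]],
  ],
)

```text
time: 11.0
ee_pos: [0.4689, -0.0438, 0.1633]
tcp_rot: [180.0, -0.0, 156.2]
wrist_force: [0.1, 0.5, -0.5]
opening: 0.0001
grasp_force: 0.0
```

Request:
step_arm(
  targets=[
    [0,[0.5,1.5,0],[0,0,0]],
    [0,[1,3,0],[0,0,0]],
    [0,[1.6,4.8,0],[0,0,0]],
    [0,[2.2,6.6,0],[0,0,0]],
    [0,[2.8,8.4,0],[0,0,0]],
    [0,[3.4,10.2,0],[0,0,0]],
    [0,[4,12,0],[0,0,0]],
    [0,[4.6,13.8,0],[0,0,0]],
  ],
)

```text
time: 11.8
ee_pos: [0.4735, -0.0299, 0.1633]
tcp_rot: [-180.0, -0.0, 156.2]
wrist_force: [0.0, 0.2, 0.5]
opening: 0.0
grasp_force: 0.2
```

Request:
step_arm(
  targets=[
    [0,[0.6,1.8,0],[0,0,0]],
    [0,[1.2,3.6,0],[0,0,0]],
    [0,[1.8,5.4,0],[0,0,0]],
    [0,[2.4,7.2,0],[0,0,0]],
    [0,[3,9,0],[0,0,0]],
    [0,[3.6,10.8,0],[0,0,0]],
    [0,[4.2,12.6,0],[0,0,0]],
    [0,[4.8,14.4,0],[0,0,0]],
  ],
)

```text
time: 12.6
ee_pos: [0.4783, -0.0155, 0.1633]
tcp_rot: [-180.0, -0.0, 156.2]
wrist_force: [-0.4, -0.1, 0.7]
opening: -0.0001
grasp_force: 0.2
```

```bash
python3 - <<'E'
from workcell import bot
import cv2,numpy as np
q,_=bot.camera('wrist');s,_=bot.camera('scene');o=bot.get_obs();print(o['ee_pos'],o['wrist_force'])
cv2.imwrite('pics/w5.png',np.hstack([cv2.resize(q[100:400,100:600,::-1],(400,240)),cv2.resize(s[190:370,250:550,::-1],(400,240))]))
E
```

```text
[ 0.47836246 -0.01545458  0.16327142] [ 0.5831718  -1.01493694 -0.06559419]
```

View pics/w5.png

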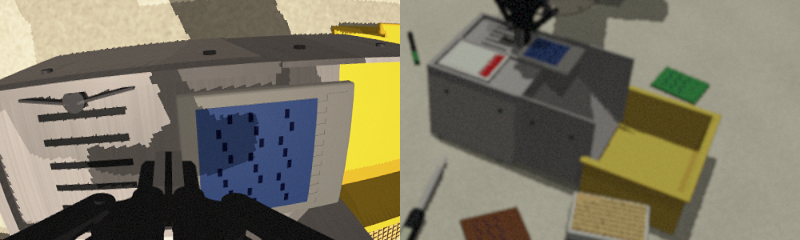

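The cassette is being pushed straight with under 1 N, and its centre is close to the lip. I'll push on.

Request:
step_arm(
  targets=[
    [0,[0.6,1.8,0],[0,0,0]],
    [0,[1.2,3.6,0],[0,0,0]],
    [0,[1.8,5.4,0],[0,0,0]],
    [0,[2.4,7.2,0],[0,0,0]],
    [0,[3,9,0],[0,0,0]],
    [0,[3.6,10.8,0],[0,0,0]],
    [0,[4.2,12.6,0],[0,0,0]],
    [0,[4.8,14.4,0],[0,0,0]],
  ],
)

```text
time: 13.5
ee_pos: [0.4831, -0.0011, 0.1633]
tcp_rot: [-180.0, -0.0, 156.2]
wrist_force: [-0.3, -0.4, 0.6]
opening: 0.0001
grasp_force: 0.1
```

Request:
step_arm(
  targets=[
    [0,[0.6,1.8,0],[0,0,0]],
    [0,[1.2,3.6,0],[0,0,0]],
    [0,[1.8,5.4,0],[0,0,0]],
    [0,[2.4,7.2,0],[0,0,0]],
    [0,[3,9,0],[0,0,0]],
    [0,[3.6,10.8,0],[0,0,0]],
    [0,[3.6,10.8,0],[0,0,0]],
    [0,[3.6,10.8,0],[0,0,0]],
  ],
)

```text
time: 14.3
ee_pos: [0.4867, 0.0097, 0.1633]
tcp_rot: [180.0, 0.0, 156.2]
wrist_force: [0.6, 0.9, 0.7]
opening: 0.0
grasp_force: 0.3
```

Request:
step_arm(
  targets=[
    [0,[0,0,5],[0,0,0]],
    [0,[0,0,15],[0,0,0]],
    [0,[0,0,30],[0,0,0]],
    [0,[0,0,45],[0,0,0]],
    [0,[0,0,60],[0,0,0]],
    [0,[0,0,60],[0,0,0]],
    [0,[0,0,60],[0,0,0]],
    [0,[0,0,60],[0,0,0]],
  ],
)

```text
time: 15.1
ee_pos: [0.4865, 0.0095, 0.2226]
tcp_rot: [-180.0, -0.0, 156.2]
wrist_force: [-0.6, -0.8, 0.1]
opening: 0.0002
grasp_force: 0.0
```

```bash
python3 - <<'E'
from workcell import bot
from h import *
s,_=bot.camera('scene');q,d=bot.camera('top');o=bot.get_obs();print(o['ee_pos'],o['wrist_force'])
cv2.imwrite('pics/w6.png',np.hstack([cv2.resize(s[190:370,250:550,::-1],(400,240)),cv2.resize(q[140:320,120:420,::-1],(400,240))]))
c=dict(p=q,d=d,**bot.camera_params('top'));P=cloud(c)*1000
m=cv2.inRange(cv2.cvtColor(q,cv2.COLOR_RGB2HSV),(105,60,60),(125,255,255))>0
m[:150]=m[330:]=False;m[:,:130]=m[:,400:]=False
X=P[m];d=X[:,:2]-[538.5,26.7];print(m.sum(),'station',np.median(d@[.314,.949]),np.median(d@[-.949,.314]),np.median(X[:,2]))
E
```

```text
[0.48636394 0.00951607 0.22255065] [-0.50624963 -0.56407177  0.72277984]
637 station 233.6105104166258 50.42175586866093 16.487026763497223
```

View pics/w6.png

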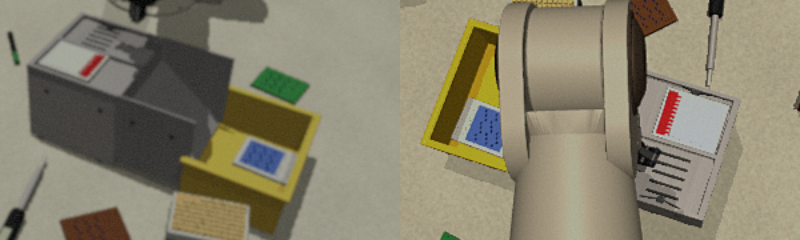

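The spent cassette lies flat in the tub at station x≈234, y≈50, z≈16 mm. The fresh one is still in its lane and the arm is clear of everything.

```bash
python3 -c "
from workcell import bot
print(bot.job_done())"
```

```text
the job is handed in; nothing more can be done
None
```

The spent cassette is lying flat in the yellow tub, the fresh one is still in its lane, and the arm is clear; I handed the job in at about 15 s, with wrist force readings peaking around 17 N, but `job_done()` returned no verdict.

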